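# Seat the petri dish in the viewing stage

## Robot

A 6-joint arm with a two-finger parallel gripper is mounted at the origin on a cart in front of the work surface, level with it; the furniture and walls round the work are solid. World frame = base frame: x ahead of the robot, y to its left, z up, the work surface at z = 0. Lengths are in m, angles in rad, forces in N, time in s.
With the tool pointing down it reaches from about 0.325 to 0.9 m from the base axis. Payload 3.5 kg.
Tool frame: the origin (TCP) lies at the centre of the arm's flange, where the gripper is bolted on; the fingertips stand 173 mm ahead of it and the grasp point (between the pads) lies 155 mm ahead of it; z points along the fingers, y is the line along which they close (so a half turn about z gives the same grasp; the last joint's range is limited). The gripper opens to 85 mm and grips with 20 to 120 N. Pads are 22 mm wide; open, the fingers measure 114 mm over their backs; the gripper's body (76 mm by 85 mm) begins 54 mm behind the grasp point. The pads swing forward as they close: fully open they stand 13 mm farther back than shut.
Start: joints at [-1.422, 0.276, -0.026, 1.268, 0, 1.467], TCP at [0.156, -0.605, 0.405] pointing down, gripper open.
Joint ranges: [-3.12, 3.12], [-0.85, 1.88], [-1.08, 1.24], [-1.95, 2.15], [-1.57, 1.53], [-3.14, 3.14]. Speed limits (rad/s): [2.57, 2.57, 3.14, 3.14, 3.14, 3.14].

## Interface

Orientations are given as a unit quaternion [x, y, z, w].
In Python, from station import ctrl gives the robot as it stands.
- The arm moves only by the tool drive_tool, never from a script. Its argument "deltas" is a list of rows, each an object of numbers: "claw": the opening in per cent of the stroke, from 0 (shut) to 100 (fully open); "x", "y", "z": the shift along the world's x, y, z in m; "ax", "ay", "az": the turn, a rotation vector about the world's x, y, z in rad. A call has 1 to 10 rows; each row shifts and turns the commanded pose from where the row before left it; what a row does not reach is not made up. A row lasts 1/12 s, in which the tool goes at most 41.7 mm and 7.16 degrees, less where a joint would pass 70% of its speed; a pose out of reach is approached as far as the arm can. A call with a gripper value outside its range is refused whole. The fingers move at their own pace and stop on an object; "newtons" is the grip in N (left out, the last holds). Time passes only in rows, so rows that do not move let the fingers close. It gives the time, the measured TCP pose, the force, the opening and the grip force at its end, in the units of the state.
- ctrl.get_obs(): the state, without advancing time (a new reading comes with each control period).
- ctrl.camera(name): name is "side" or "top"; returns the picture (480x640x3 uint8, red, green, blue); there is no depth.
- ctrl.get_calibration(name): a dict with "intrinsics" (3x3 intrinsics, pixels), "T" (4x4, takes a point from camera to world coordinates). Camera axes: x right, y down, z forward; pixel columns grow to the right and rows downward; lengths in m; the calibration is good to about 2 mm. A picture is of the moment at which its call begins. get_calibration takes no time and is no camera call.
- ctrl.finish_job(): hands the job in; it is judged then, once.
The state is a dict: "time": time; "qpos": joint angles; "joint_vel": joint speeds; "joint_torque": joint torques, N m; "position": TCP position; "tool_rot": TCP orientation; "contact_force": force on the tool from outside, world axes, zero at the start; "wrist_torque": the same for the moment, N m; "gripper_width": opening from 0.0 (shut) to 1.0 (fully open); "finger_force": force on a finger pad.
Only numpy, scipy, OpenCV 4.12 (cv2) and the standard library are available. Lean on these libraries where they do the work, as an engineer would, in place of code of your own. Each camera call takes 0.05 s, during which the arm holds its last target. There are 200 camera calls.

## Task

Gently push the petri dish across the blue viewing stage with the fingers until it drops into the round recess with the yellow floor and lies flat in it, then press the green lamp button on the stage and let it spring back. Do not pick the glass dish up, tip it over or press hard on it; it is only slid. Leave the tape roll on the stage and the red-topped dropper bottle and small conical flask behind it where they stand.

Things in the scene. Friction and masses are not known exactly. Their poses are not given: they have to be found in the camera images.
- stage: blue viewing stage, fixed: a block with a flat deck 30 mm above the bench. Origin on the bench below the recess centre; own z up, own -x towards the button and the robot; it spans x -120 to +80 mm, y -145 to +145 mm in its own frame. A fixed black splash board, 125 mm high, stands to its right along the bench at y = -10 mm (world), and a stirrer, 80 mm high, to its left beyond y = 505 mm
- recess (a point): centre of the floor of the round recess in the deck: 76 mm in diameter, 6 mm deep, with a yellow light panel for a floor; its plain edge is level with the deck, 30 mm above the bench
- dish_center (a point): centre (half-way up) of the loose petri dish: clear glass with white filter paper, round, 68 mm in diameter, 13 mm high, about 30 g, stands flat on the deck on the left or right of the recess, with the tape roll on the other side; frame upright (z up). It slides when pushed on its side near the deck. In the recess it has 4 mm of play all round and stands 7 mm above the deck
- lamp_button_top (a point): centre of the top face, 22 mm above the deck, of the green round push button (26 mm in diameter) in a black round housing (42 mm in diameter, 12 mm high) on the deck, 97 mm from the recess centre along the stage's -x; pressed straight down
- lamp_button (a joint): travel of the green button in m: 0 up, 0.006 fully down; spring, about 4 N fully down, returns by itself; more than 0.004 counts as pressed
- tape_center (a point): centre (half-way up) of the loose cream roll of label tape, 69 mm in diameter, 19 mm high, lying flat on the deck on the other side of the recess from the dish; bystander
- dropper: loose brown dropper bottle with a red top, 34 mm in diameter, 106 mm high, on the bench behind the stage (its +x side, about 50 mm from its edge); origin at the centre of its underside; bystander
- flask: loose clear conical flask, 50 mm in diameter, 84 mm high, on the bench behind the stage, about 60 mm from its edge; origin at the centre of its underside; bystander. Farther back, from world x = 750 mm on, stand the fixed posts and socket channel of a reagent rack: keep the arm clear of them

How it is judged:
On the way, in this order (a step that is already met when the one before it is completed fails the run):
1. the dish lies flat at the bottom of the recess (z of dish_center in the frame of stage below 0.0325 m and horizontal distance between dish_center and recess below 0.008 m and angle between dish_center's own z axis and vertical below 0.04 rad), for 0.2 s.
2. after that the lamp button is pressed (value of joint lamp_button above 0.004 m), for 0.05 s.
At the end, for the whole second after the job is handed in: The dish lies flat (within 0.04 rad) on the floor of the recess (its centre less than 2 mm too high and within 8 mm of the recess centre), the button is up again, and the three bystanders are within 30 mm of where they stood (all of step 1 and value of joint lamp_button below 0.002 m and distance of each of tape_center, dropper, flask from where it was at the start of the episode below 0.03 m); the robot touches nothing.
It fails at once if the dish is lifted (more than 12 mm above where it stood on the deck) (z of dish_center in the frame of stage above 0.0485 m).
It fails at once if the dish is tipped over (angle between dish_center's own z axis and vertical above 0.5 rad).
It fails at once if the dish is pushed, squeezed or pressed with more than 30 N (contact force between the fingers and dish above 30 N).
It fails at once if the tape roll, dropper bottle or flask is moved more than 30 mm (distance of any of tape_center, dropper, flask from where it was at the start of the episode above 0.03 m).
It also fails if it takes over 42 s, if anything falls off the work surface, if the arm or the gripper's body presses on something with over 40 N, if the wrist force passes 120 N, or if a joint passes its speed limit or range.

## Working session

There is one attempt and no reset: what is moved stays moved. The work goes in short steps, Python scripts to look and compute and a tool call to move; the robot and the scene stay as the last step left them, time stands still between calls to the robot, and variables do not carry over. Pictures are saved under pics/ and viewed, at most 10 in all, crops included, and the job is handed in when it is done.

Besides the shell and the picture viewer there is one more tool, called after "Request:" as name(argument=value, ...), one argument or row to a line, values as JSON. drive_tool: Moves the arm, as the interface text tells. Its arguments: {"type":"object","properties":{"deltas":{"type":"array","items":{"type":"object","properties":{"claw":{"type":"number"},"x":{"type":"number"},"y":{"type":"number"},"z":{"type":"number"},"ax":{"type":"number"},"ay":{"type":"number"},"az":{"type":"number"}}}},"newtons":{"type":"number"}},"required":["deltas"]}

```bash
mkdir -p pics; python3 - <<'E'
from station import ctrl
import cv2,numpy as np
o=ctrl.get_obs();print(o['time'],o['position'],o['tool_rot'],o['gripper_width'])
for n in('top','side'):
    im=ctrl.camera(n);cv2.imwrite(f'pics/{n}0.png',im[:,:,::-1]);c=ctrl.get_calibration(n);print(n,c['intrinsics'],np.round(c['T'],3))
E
```

```text
0.0 [ 0.15564933 -0.60488948  0.4035532 ] [ 9.92084490e-01  1.25567082e-01 -2.67549892e-05 -1.12826218e-03] 1.006699564209595
top [[615.09098137   0.         312.3738808 ]
 [  0.         615.09098137 239.13769389]
 [  0.           0.           1.        ]] [[-0.027 -0.986  0.164  0.372]
 [-0.999  0.023 -0.028  0.298]
 [ 0.024 -0.164 -0.986  0.913]
 [ 0.     0.     0.     1.   ]]
side [[476.31352298   0.         311.33738862]
 [  0.         476.31352298 234.29520958]
 [  0.           0.           1.        ]] [[-0.953 -0.12   0.279  0.304]
 [-0.302  0.443 -0.844  1.004]
 [-0.023 -0.888 -0.459  0.447]
 [ 0.     0.     0.     1.   ]]
```

View pics/top0.png

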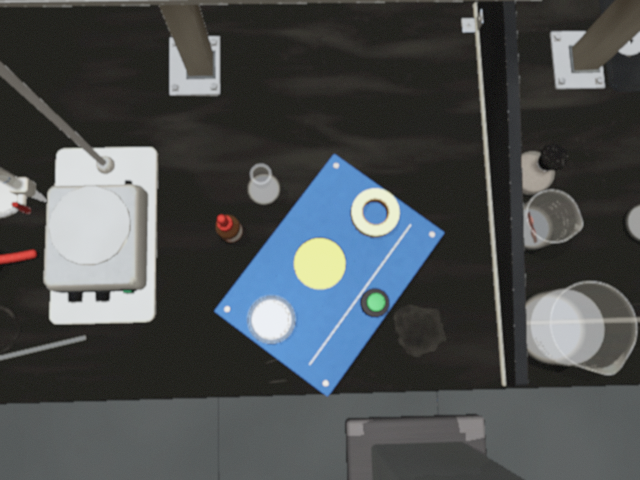

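View pics/side0.png

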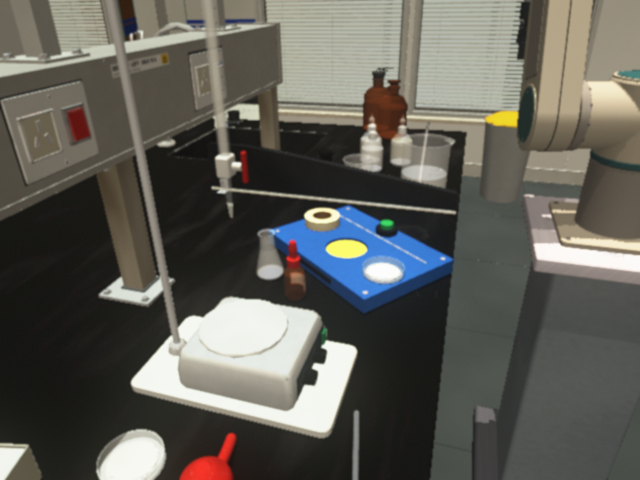

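The top view shows the recess at pixel (320,264), the dish at (272,320), the tape roll at (376,212) and the green button at (375,302). The dish is on the stage's left, and the side view confirms this.

```bash
cat > h.py <<'E'
from station import ctrl
import cv2,numpy as np
def ray(n,px,z):
    c=ctrl.get_calibration(n);K,T=c['intrinsics'],c['T']
    d=T[:3,:3]@np.linalg.solve(K,[px[0],px[1],1]);o=T[:3,3]
    return (o+d*(z-o[2])/d[2])[:2]
def blob(hsv,lo,hi,win):
    m=cv2.inRange(hsv,lo,hi);w=np.zeros_like(m);x0,y0,x1,y1=win;w[y0:y1,x0:x1]=255;m&=w
    c=max(cv2.findContours(m,cv2.RETR_EXTERNAL,cv2.CHAIN_APPROX_NONE)[0],key=cv2.contourArea)
    (e,ax,_)=cv2.fitEllipse(cv2.convexHull(c));return np.array(e),ax
def look(n,name=None):
    im=ctrl.camera(n)
    if name: cv2.imwrite(f'pics/{name}.png',im[:,:,::-1])
    return cv2.cvtColor(im,cv2.COLOR_RGB2HSV)
E
python3 - <<'E'
from h import *
h={n:cv2.cvtColor(cv2.imread(f'pics/{n}0.png'),cv2.COLOR_BGR2HSV) for n in('top','side')}
W={'top':(200,140,460,400),'side':(270,190,460,310)}
for n in h:
    for nm,lo,hi,z in(('recess',(22,70,150),(35,255,255),.027),('dish',(0,0,130),(179,60,255),.033),('btn',(45,120,60),(80,255,255),.052),('tape',(15,20,120),(40,75,255),.049)):
        w={'dish':(235,285,310,355) if n=='top' else (350,250,415,290),'tape':(340,180,410,240) if n=='top' else (295,200,345,235)}.get(nm,W[n])
        try:
            e,ax=blob(h[n],lo,hi,w);print(n,nm,e.round(1),np.round(ax,1),ray(n,e,z).round(4))
        except Exception as x: print(n,nm,x)
    # stage outline
m=cv2.inRange(h['top'],(100,120,80),(125,255,255));c=max(cv2.findContours(m,0,1)[0],key=cv2.contourArea)
r=cv2.minAreaRect(c);b=cv2.boxPoints(r);print([ray('top',p,.03).round(3) for p in b])
E
```

```text
top recess [319.3 262.8] [49.4 50.2] [0.4837 0.2644]
top dish [271.4 319.2] [44.9 45.6] [0.404 0.335]
top btn [359.5 302. ] [24.8 49.6] [0.4239 0.2107]
top tape [374.9 212.2] [46.6 48.6] [0.5523 0.1831]
side recess [346.  248.1] [17.9 40.3] [0.4817 0.2669]
side dish [382.6 272.4] [20.5 39.2] [0.402 0.341]
side btn [386.6 223.8] [12. 14.] [0.4205 0.1995]
side tape [320.8 216. ] [17.  37.4] [0.5514 0.1922]
[array([0.414, 0.422]), array([0.655, 0.246]), array([0.524, 0.078]), array([0.293, 0.258])]
```

Request:
drive_tool(
  deltas=[
    {"claw":50,"x":0.0196,"y":0.0337,"az":0.08},
    {"claw":50,"x":0.0196,"y":0.0337,"az":0.08},
    {"claw":50,"x":0.0196,"y":0.0337,"az":0.08},
    {"claw":50,"x":0.0196,"y":0.0337,"az":0.08},
    {"claw":50,"x":0.0196,"y":0.0337,"az":0.08},
    {"claw":50,"x":0.0196,"y":0.0337,"az":0.08},
    {"claw":50,"x":0.0196,"y":0.0337,"az":0.08},
    {"claw":50,"x":0.0196,"y":0.0337,"az":0.08},
    {"claw":50,"x":0.0196,"y":0.0337,"az":0.08},
    {"claw":50,"x":0.0196,"y":0.0337,"az":0.08},
  ],
  newtons=20,
)

```text
invalid input at $.deltas[0]: expected keys claw, x, y, z, ax, ay, az
```

Request:
drive_tool(
  deltas=[
    {"claw":50,"x":0.0196,"y":0.0337,"az":0.08},
    {"claw":50,"x":0.0196,"y":0.0337,"az":0.08},
    {"claw":50,"x":0.0196,"y":0.0337,"az":0.08},
    {"claw":50,"x":0.0196,"y":0.0337,"az":0.08},
    {"claw":50,"x":0.0196,"y":0.0337,"az":0.08},
    {"claw":50,"x":-0.0079,"y":0.04,"az":0.08},
    {"claw":50,"x":-0.0079,"y":0.04,"az":0.08},
    {"claw":50,"x":-0.0079,"y":0.04,"az":0.08},
    {"claw":50,"x":-0.0079,"y":0.04,"az":0.08},
    {"claw":50,"x":-0.0079,"y":0.04,"az":0.08},
  ],
)

```text
invalid input at $.deltas[0]: expected keys claw, x, y, z, ax, ay, az
```

Request:
drive_tool(
  deltas=[
    {"claw":50,"x":-0.0079,"y":0.04,"az":0.08},
    {"claw":50,"x":-0.0079,"y":0.04,"az":0.08},
    {"claw":50,"x":-0.0079,"y":0.04,"az":0.08},
    {"claw":50,"x":-0.0079,"y":0.04,"az":0.08},
    {"claw":50,"x":-0.0079,"y":0.04,"az":0.08},
    {"claw":50,"x":-0.0079,"y":0.04,"az":0.08},
    {"claw":50,"x":-0.0079,"y":0.04,"az":0.08},
    {"claw":50},
    {"claw":50},
  ],
)

```text
invalid input at $.deltas[0]: expected keys claw, x, y, z, ax, ay, az
```

```bash
python3 - <<'E'
from h import *
from scipy.spatial.transform import Rotation as R
o=ctrl.get_obs();print(o['time'],o['position'].round(4) if hasattr(o['position'],'round') else o['position'],R.from_quat(o['tool_rot']).as_matrix().round(3),o['qpos'],o['gripper_width'],o['contact_force'])
look('top','top1');look('side','side1')
print(ray('top',(375,302),.052))
for p in((232,230),(265,190)):print(ray('top',p,.02))
E
```

```text
0.1 [ 0.1556 -0.6049  0.4036] [[ 0.968  0.249 -0.   ]
 [ 0.249 -0.968  0.002]
 [ 0.    -0.002 -1.   ]] [-1.42240725e+00  2.77064689e-01 -2.77791713e-02  1.26799185e+00
 -3.29586876e-05  1.46739824e+00] 1.0036816925216556 [-0.75683382  0.10792689 -0.24130755]
[0.42338021 0.1889829 ]
[0.5362835  0.39119469]
[0.59571986 0.34183124]
```

View pics/side1.png

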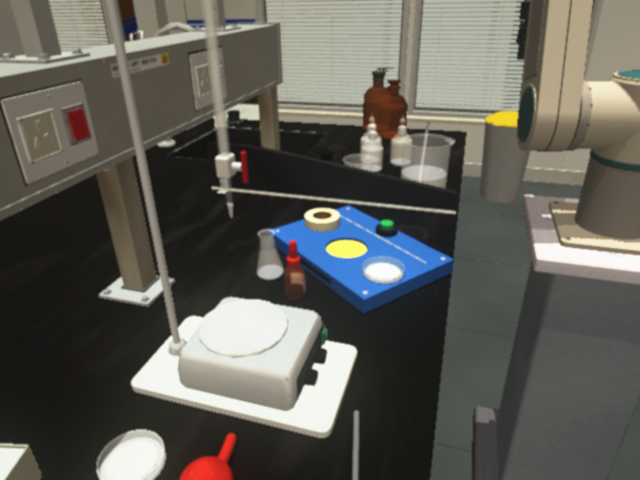

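The calls were refused because every key is required, so the scene is unchanged. I'll resend them with all keys.

Request:
drive_tool(
  deltas=[
    {"claw":50,"x":0.0196,"y":0.0337,"z":0,"ax":0,"ay":0,"az":0.08},
    {"claw":50,"x":0.0196,"y":0.0337,"z":0,"ax":0,"ay":0,"az":0.08},
    {"claw":50,"x":0.0196,"y":0.0337,"z":0,"ax":0,"ay":0,"az":0.08},
    {"claw":50,"x":0.0196,"y":0.0337,"z":0,"ax":0,"ay":0,"az":0.08},
    {"claw":50,"x":0.0196,"y":0.0337,"z":0,"ax":0,"ay":0,"az":0.08},
    {"claw":50,"x":0.0196,"y":0.0337,"z":0,"ax":0,"ay":0,"az":0.08},
    {"claw":50,"x":0.0196,"y":0.0337,"z":0,"ax":0,"ay":0,"az":0.08},
    {"claw":50,"x":0.0196,"y":0.0337,"z":0,"ax":0,"ay":0,"az":0.08},
    {"claw":50,"x":0.0196,"y":0.0337,"z":0,"ax":0,"ay":0,"az":0.08},
    {"claw":50,"x":0.0196,"y":0.0337,"z":0,"ax":0,"ay":0,"az":0.08},
  ],
  newtons=20,
)

```text
time: 1.03
position: [0.3521, -0.2664, 0.4047]
tool_rot: [0.864, 0.503, 0.0, 0.0]
contact_force: [0.8, -0.3, 0.6]
gripper_width: 0.499
finger_force: 0.0
```

Request:
drive_tool(
  deltas=[
    {"claw":50,"x":0.0196,"y":0.0337,"z":0,"ax":0,"ay":0,"az":0.08},
    {"claw":50,"x":0.0196,"y":0.0337,"z":0,"ax":0,"ay":0,"az":0.08},
    {"claw":50,"x":0.0196,"y":0.0337,"z":0,"ax":0,"ay":0,"az":0.08},
    {"claw":50,"x":0.0196,"y":0.0337,"z":0,"ax":0,"ay":0,"az":0.08},
    {"claw":50,"x":0.0196,"y":0.0337,"z":0,"ax":0,"ay":0,"az":0.08},
    {"claw":50,"x":-0.0079,"y":0.04,"z":0,"ax":0,"ay":0,"az":0.08},
    {"claw":50,"x":-0.0079,"y":0.04,"z":0,"ax":0,"ay":0,"az":0.08},
    {"claw":50,"x":-0.0079,"y":0.04,"z":0,"ax":0,"ay":0,"az":0.08},
    {"claw":50,"x":-0.0079,"y":0.04,"z":0,"ax":0,"ay":0,"az":0.08},
    {"claw":50,"x":-0.0079,"y":0.04,"z":0,"ax":0,"ay":0,"az":0.08},
  ],
)

```text
time: 1.87
position: [0.4093, 0.102, 0.4047]
tool_rot: [0.6, 0.8, 0.0, 0.0]
contact_force: [0.5, 0.4, -1.1]
gripper_width: 0.497
finger_force: 0.0
```

Request:
drive_tool(
  deltas=[
    {"claw":50,"x":-0.0079,"y":0.04,"z":0,"ax":0,"ay":0,"az":0.08},
    {"claw":50,"x":-0.0079,"y":0.04,"z":0,"ax":0,"ay":0,"az":0.08},
    {"claw":50,"x":-0.0079,"y":0.04,"z":0,"ax":0,"ay":0,"az":0.08},
    {"claw":50,"x":-0.0079,"y":0.04,"z":0,"ax":0,"ay":0,"az":0.08},
    {"claw":50,"x":-0.0079,"y":0.04,"z":0,"ax":0,"ay":0,"az":0.08},
    {"claw":50,"x":-0.0079,"y":0.04,"z":0,"ax":0,"ay":0,"az":0.08},
    {"claw":50,"x":-0.0079,"y":0.04,"z":0,"ax":0,"ay":0,"az":0.08},
    {"claw":50,"x":0,"y":0,"z":0,"ax":0,"ay":0,"az":0},
    {"claw":50,"x":0,"y":0,"z":0,"ax":0,"ay":0,"az":0},
  ],
)

```text
time: 2.62
position: [0.3541, 0.3819, 0.4043]
tool_rot: [0.355, 0.935, -0.0, -0.0]
contact_force: [0.4, -0.3, 0.8]
gripper_width: 0.499
finger_force: 0.0
```

```bash
python3 - <<'E'
from h import *
from scipy.spatial.transform import Rotation as R
o=ctrl.get_obs();print(o['time'],np.round(o['position'],4),R.from_quat(o['tool_rot']).as_matrix().round(3),np.round(o['qpos'],3),o['gripper_width'],o['contact_force'])
E
```

```text
2.6167 [0.3541 0.3819 0.4043] [[-0.748  0.664 -0.   ]
 [ 0.664  0.748 -0.001]
 [-0.    -0.001 -1.   ]] [ 0.699  0.092 -0.251  1.229 -0.     1.425] 0.4991536526174312 [ 0.36069714 -0.28993642  0.79122843]
```

Request:
drive_tool(
  deltas=[
    {"claw":50,"x":0,"y":0,"z":-0.036,"ax":0,"ay":0,"az":0},
    {"claw":50,"x":0,"y":0,"z":-0.036,"ax":0,"ay":0,"az":0},
    {"claw":50,"x":0,"y":0,"z":-0.036,"ax":0,"ay":0,"az":0},
    {"claw":50,"x":0,"y":0,"z":-0.036,"ax":0,"ay":0,"az":0},
    {"claw":50,"x":0,"y":0,"z":-0.036,"ax":0,"ay":0,"az":0},
    {"claw":50,"x":0,"y":0,"z":-0.036,"ax":0,"ay":0,"az":0},
    {"claw":50,"x":0,"y":0,"z":-0.008,"ax":0,"ay":0,"az":0},
    {"claw":50,"x":0,"y":0,"z":0,"ax":0,"ay":0,"az":0},
    {"claw":50,"x":0,"y":0,"z":0,"ax":0,"ay":0,"az":0},
  ],
)

```text
time: 3.37
position: [0.3555, 0.3797, 0.1815]
tool_rot: [0.358, 0.934, -0.0, 0.0]
contact_force: [1.0, 0.6, 0.9]
gripper_width: 0.5
finger_force: 0.0
```

Request:
drive_tool(
  deltas=[
    {"claw":50,"x":0,"y":0,"z":-0.003,"ax":0,"ay":0,"az":0},
    {"claw":50,"x":0,"y":0,"z":-0.002,"ax":0,"ay":0,"az":0},
    {"claw":50,"x":0,"y":0,"z":0,"ax":0,"ay":0,"az":0},
  ],
)

```text
time: 3.62
position: [0.3558, 0.3808, 0.1773]
tool_rot: [0.357, 0.934, 0.001, 0.001]
contact_force: [-0.5, -0.3, 0.2]
gripper_width: 0.497
finger_force: 0.0
```

Request:
drive_tool(
  deltas=[
    {"claw":50,"x":0,"y":0,"z":-0.002,"ax":0,"ay":0,"az":0},
    {"claw":50,"x":0,"y":0,"z":0,"ax":0,"ay":0,"az":0},
  ],
)

```text
time: 3.78
position: [0.3551, 0.3804, 0.1743]
tool_rot: [0.357, 0.934, 0.001, 0.0]
contact_force: [-0.3, 0.4, -0.6]
gripper_width: 0.503
finger_force: 0.0
```

Request:
drive_tool(
  deltas=[
    {"claw":50,"x":0,"y":0,"z":-0.002,"ax":0,"ay":0,"az":0},
    {"claw":50,"x":0,"y":0,"z":0,"ax":0,"ay":0,"az":0},
  ],
)

```text
time: 3.95
position: [0.3548, 0.3802, 0.1716]
tool_rot: [0.357, 0.934, -0.0, -0.0]
contact_force: [0.1, -0.1, 0.1]
gripper_width: 0.5
finger_force: 0.3
```

Request:
drive_tool(
  deltas=[
    {"claw":50,"x":0,"y":0,"z":-0.002,"ax":0,"ay":0,"az":0},
    {"claw":50,"x":0,"y":0,"z":0,"ax":0,"ay":0,"az":0},
  ],
)

```text
time: 4.12
position: [0.3549, 0.3803, 0.1715]
tool_rot: [0.357, 0.934, -0.0, -0.0]
contact_force: [-4.4, -4.1, 16.0]
gripper_width: 0.499
finger_force: 8.1
```

Request:
drive_tool(
  deltas=[
    {"claw":50,"x":0,"y":0,"z":0.018,"ax":0,"ay":0,"az":0},
    {"claw":50,"x":0,"y":0,"z":0.017,"ax":0,"ay":0,"az":0},
    {"claw":50,"x":0,"y":0,"z":0,"ax":0,"ay":0,"az":0},
    {"claw":50,"x":0.0074,"y":-0.0067,"z":0,"ax":0,"ay":0,"az":0},
    {"claw":50,"x":0.0074,"y":-0.0067,"z":0,"ax":0,"ay":0,"az":0},
    {"claw":50,"x":0.0037,"y":-0.0033,"z":0,"ax":0,"ay":0,"az":0},
    {"claw":50,"x":0.0037,"y":-0.0033,"z":0,"ax":0,"ay":0,"az":0},
    {"claw":50,"x":0.0037,"y":-0.0033,"z":0,"ax":0,"ay":0,"az":0},
    {"claw":50,"x":0.0037,"y":-0.0033,"z":0,"ax":0,"ay":0,"az":0},
    {"claw":50,"x":0,"y":0,"z":0,"ax":0,"ay":0,"az":0},
  ],
)

```text
time: 4.95
position: [0.3852, 0.3529, 0.2044]
tool_rot: [0.357, 0.934, -0.0, 0.0]
contact_force: [-1.0, 0.5, 0.3]
gripper_width: 0.501
finger_force: 0.0
```

```bash
python3 - <<'E'
from h import *
a=ctrl.camera('top')[130:400,180:480];b=ctrl.camera('side')[170:330,250:490]
f=lambda i:cv2.resize(i[:,:,::-1],(400,360 if i.shape[0]>200 else 267))
p=np.zeros((360,800,3),np.uint8);p[:,:400]=f(a);p[:267,400:]=f(b);cv2.imwrite('pics/c1.png',p)
E
```

```text
(no output)
```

View pics/c1.png

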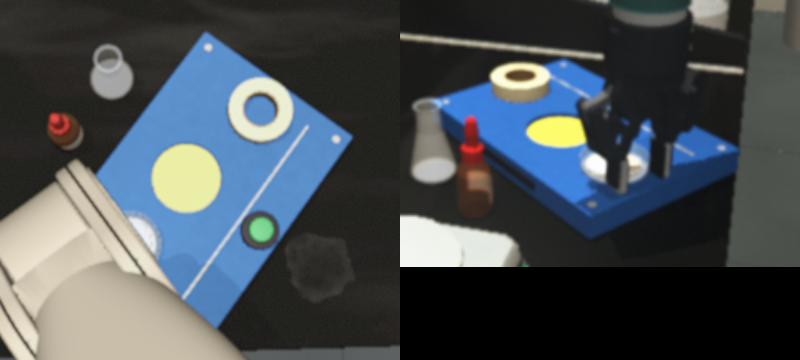

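The fingers straddle the back of the dish, with the dish at about (615,160) in the side half, and the neighbours are clear. I'll continue the push.

Request:
drive_tool(
  deltas=[
    {"claw":50,"x":0.0048,"y":-0.0043,"z":0,"ax":0,"ay":0,"az":0},
    {"claw":50,"x":0.0048,"y":-0.0043,"z":0,"ax":0,"ay":0,"az":0},
    {"claw":50,"x":0.0048,"y":-0.0043,"z":0,"ax":0,"ay":0,"az":0},
    {"claw":50,"x":0.0048,"y":-0.0043,"z":0,"ax":0,"ay":0,"az":0},
    {"claw":50,"x":0.0048,"y":-0.0043,"z":0,"ax":0,"ay":0,"az":0},
    {"claw":50,"x":0.0048,"y":-0.0043,"z":0,"ax":0,"ay":0,"az":0},
    {"claw":50,"x":0.0048,"y":-0.0043,"z":0,"ax":0,"ay":0,"az":0},
    {"claw":50,"x":0.0048,"y":-0.0043,"z":0,"ax":0,"ay":0,"az":0},
    {"claw":50,"x":0.0048,"y":-0.0043,"z":0,"ax":0,"ay":0,"az":0},
    {"claw":50,"x":0,"y":0,"z":0,"ax":0,"ay":0,"az":0},
  ],
)

```text
time: 5.88
position: [0.4288, 0.3142, 0.2048]
tool_rot: [0.357, 0.934, 0.0, 0.0]
contact_force: [0.5, 0.2, 0.5]
gripper_width: 0.501
finger_force: 0.0
```

```bash
python3 - <<'E'
from h import *
a=ctrl.camera('top')[130:400,180:480];b=ctrl.camera('side')[190:310,270:450]
f=lambda i:cv2.resize(i[:,:,::-1],(400,360 if i.shape[0]>200 else 267))
p=np.zeros((360,800,3),np.uint8);p[:,:400]=f(a);p[:267,400:]=f(b);cv2.imwrite('pics/c2.png',p)
E
```

```text
(no output)
```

View pics/c2.png

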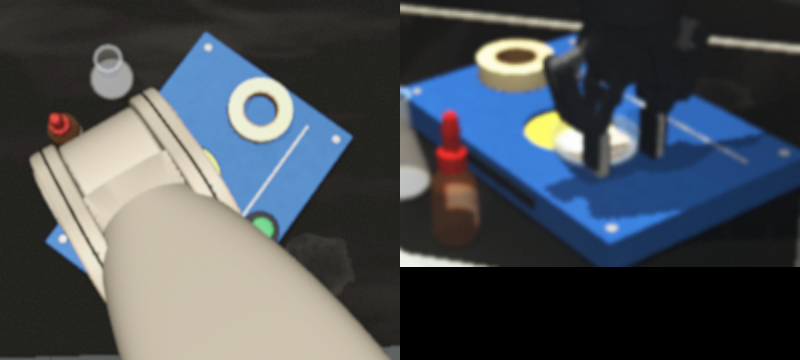

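The dish now overlaps the recess rim and is still centred between the fingers. About 35 mm remains.

Request:
drive_tool(
  deltas=[
    {"claw":50,"x":0.003,"y":-0.0027,"z":0,"ax":0,"ay":0,"az":0},
    {"claw":50,"x":0.003,"y":-0.0027,"z":0,"ax":0,"ay":0,"az":0},
    {"claw":50,"x":0.003,"y":-0.0027,"z":0,"ax":0,"ay":0,"az":0},
    {"claw":50,"x":0.003,"y":-0.0027,"z":0,"ax":0,"ay":0,"az":0},
    {"claw":50,"x":0.003,"y":-0.0027,"z":0,"ax":0,"ay":0,"az":0},
    {"claw":50,"x":0.003,"y":-0.0027,"z":0,"ax":0,"ay":0,"az":0},
    {"claw":50,"x":0.003,"y":-0.0027,"z":0,"ax":0,"ay":0,"az":0},
    {"claw":50,"x":0.003,"y":-0.0027,"z":0,"ax":0,"ay":0,"az":0},
    {"claw":50,"x":0,"y":0,"z":0,"ax":0,"ay":0,"az":0},
  ],
)

```text
time: 6.73
position: [0.4524, 0.2929, 0.2048]
tool_rot: [0.357, 0.934, 0.0, 0.0]
contact_force: [0.2, 0.1, 0.6]
gripper_width: 0.502
finger_force: 0.0
```

Request:
drive_tool(
  deltas=[
    {"claw":50,"x":0.0012,"y":-0.0011,"z":0,"ax":0,"ay":0,"az":0},
    {"claw":50,"x":0,"y":0,"z":0,"ax":0,"ay":0,"az":0},
  ],
)

```text
time: 6.9
position: [0.4531, 0.2921, 0.2047]
tool_rot: [0.357, 0.934, -0.0, 0.0]
contact_force: [0.1, -0.2, 0.5]
gripper_width: 0.499
finger_force: 0.0
```

```bash
python3 - <<'E'
from h import *
b=ctrl.camera('side')[200:300,300:420]
cv2.imwrite('pics/c3.png',cv2.resize(b[:,:,::-1],(720,600),interpolation=cv2.INTER_CUBIC))
E
```

```text
(no output)
```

View pics/c3.png

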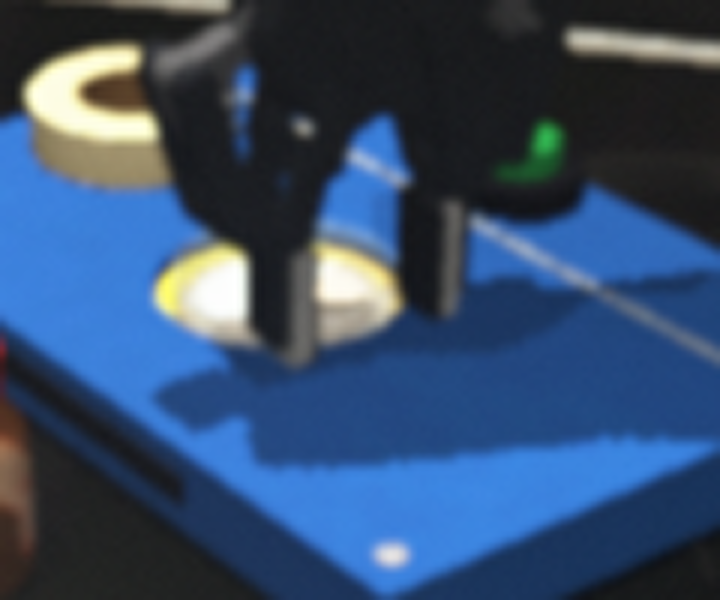

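The dish appears to have dropped into the recess: its white paper sits inside the yellow ring at the recess edge. I'll back off, move aside and check from above.

Request:
drive_tool(
  deltas=[
    {"claw":50,"x":-0.0075,"y":0.0067,"z":0,"ax":0,"ay":0,"az":0},
    {"claw":50,"x":-0.0075,"y":0.0067,"z":0,"ax":0,"ay":0,"az":0},
    {"claw":50,"x":0,"y":0,"z":0.036,"ax":0,"ay":0,"az":0},
    {"claw":50,"x":0,"y":0,"z":0.036,"ax":0,"ay":0,"az":0},
    {"claw":0,"x":-0.008,"y":-0.036,"z":0.01,"ax":0,"ay":0,"az":0},
    {"claw":0,"x":-0.008,"y":-0.036,"z":0.01,"ax":0,"ay":0,"az":0},
    {"claw":0,"x":-0.008,"y":-0.036,"z":0,"ax":0,"ay":0,"az":0},
    {"claw":0,"x":-0.008,"y":-0.036,"z":0,"ax":0,"ay":0,"az":0},
    {"claw":0,"x":-0.008,"y":-0.036,"z":0,"ax":0,"ay":0,"az":0},
    {"claw":0,"x":-0.008,"y":-0.036,"z":0,"ax":0,"ay":0,"az":0},
  ],
)

```text
time: 7.78
position: [0.3884, 0.0891, 0.2967]
tool_rot: [0.356, 0.935, 0.0, 0.0]
contact_force: [0.1, -0.5, 0.2]
gripper_width: -0.002
finger_force: 0.0
```

```bash
python3 - <<'E'
from h import *
a=ctrl.camera('top');b=ctrl.camera('side')
cv2.imwrite('pics/t4.png',a[:,:,::-1])
p=np.hstack([cv2.resize(a[180:380,220:420],(400,400)),cv2.resize(b[190:310,290:410],(400,400))])
cv2.imwrite('pics/c4.png',p[:,:,::-1])
h=cv2.cvtColor(a,cv2.COLOR_RGB2HSV)
e,ax=blob(h,(0,0,130),(179,50,255),(290,230,350,295));print(e,ax,ray('top',e,.027))
e,ax=blob(h,(20,70,130),(35,255,255),(290,230,350,295));print(e,ax,ray('top',e,.027))
E
```

```text
[318.37127686 265.65704346] (45.71282196044922, 53.93954086303711) [0.47953011 0.26584663]
[320.0350647  262.59158325] (48.26249694824219, 49.741546630859375) [0.48395018 0.26330034]
```

View pics/c4.png

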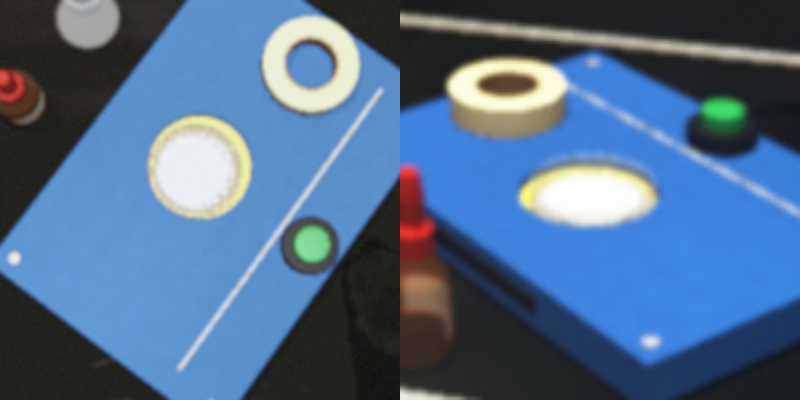

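The dish lies flat inside the recess ring and the button is visible, with its top at about (0.424, 0.189). Next I'll press the button.

Request:
drive_tool(
  deltas=[
    {"claw":0,"x":0.0119,"y":0.0333,"z":0,"ax":0,"ay":0,"az":0},
    {"claw":0,"x":0.0119,"y":0.0333,"z":0,"ax":0,"ay":0,"az":0},
    {"claw":0,"x":0.0119,"y":0.0333,"z":0,"ax":0,"ay":0,"az":0},
    {"claw":0,"x":0,"y":0,"z":-0.03,"ax":0,"ay":0,"az":0},
    {"claw":0,"x":0,"y":0,"z":-0.03,"ax":0,"ay":0,"az":0},
    {"claw":0,"x":0,"y":0,"z":-0.005,"ax":0,"ay":0,"az":0},
    {"claw":0,"x":0,"y":0,"z":-0.004,"ax":0,"ay":0,"az":0},
    {"claw":0,"x":0,"y":0,"z":0,"ax":0,"ay":0,"az":0},
  ],
)

```text
time: 8.55
position: [0.4249, 0.19, 0.2274]
tool_rot: [0.356, 0.934, -0.0, -0.001]
contact_force: [-0.2, 0.2, 0.1]
gripper_width: -0.002
finger_force: 0.0
```

Request:
drive_tool(
  deltas=[
    {"claw":0,"x":0,"y":0,"z":-0.003,"ax":0,"ay":0,"az":0},
    {"claw":0,"x":0,"y":0,"z":-0.003,"ax":0,"ay":0,"az":0},
    {"claw":0,"x":0,"y":0,"z":0,"ax":0,"ay":0,"az":0},
  ],
)

```text
time: 8.8
position: [0.4264, 0.1897, 0.2228]
tool_rot: [0.357, 0.934, 0.001, 0.001]
contact_force: [-0.7, 1.1, 3.2]
gripper_width: 0.002
finger_force: 1.1
```

Contact has been made with the spring, so I'll push a little farther until it bottoms out.

Request:
drive_tool(
  deltas=[
    {"claw":0,"x":0,"y":0,"z":-0.002,"ax":0,"ay":0,"az":0},
    {"claw":0,"x":0,"y":0,"z":0,"ax":0,"ay":0,"az":0},
  ],
)

```text
time: 8.97
position: [0.4265, 0.1897, 0.2206]
tool_rot: [0.357, 0.934, 0.001, 0.001]
contact_force: [1.0, 1.0, 3.4]
gripper_width: -0.0
finger_force: 1.6
```

Request:
drive_tool(
  deltas=[
    {"claw":0,"x":0,"y":0,"z":-0.0015,"ax":0,"ay":0,"az":0},
    {"claw":0,"x":0,"y":0,"z":0,"ax":0,"ay":0,"az":0},
  ],
)

```text
time: 9.13
position: [0.4265, 0.1898, 0.2194]
tool_rot: [0.357, 0.934, 0.001, 0.001]
contact_force: [-0.2, 0.9, 7.0]
gripper_width: 0.004
finger_force: 3.5
```

Request:
drive_tool(
  deltas=[
    {"claw":0,"x":0,"y":0,"z":-0.001,"ax":0,"ay":0,"az":0},
    {"claw":0,"x":0,"y":0,"z":0,"ax":0,"ay":0,"az":0},
    {"claw":0,"x":0,"y":0,"z":0,"ax":0,"ay":0,"az":0},
  ],
)

```text
time: 9.38
position: [0.4266, 0.1898, 0.2192]
tool_rot: [0.357, 0.934, 0.001, 0.001]
contact_force: [-3.2, -0.5, 14.3]
gripper_width: -0.001
finger_force: 7.4
```

Request:
drive_tool(
  deltas=[
    {"claw":0,"x":0,"y":0,"z":0.01,"ax":0,"ay":0,"az":0},
    {"claw":0,"x":0,"y":0,"z":0.03,"ax":0,"ay":0,"az":0},
    {"claw":0,"x":0,"y":0,"z":0.035,"ax":0,"ay":0,"az":0},
    {"claw":0,"x":-0.0119,"y":-0.0333,"z":0.01,"ax":0,"ay":0,"az":0},
    {"claw":0,"x":-0.0119,"y":-0.0333,"z":0,"ax":0,"ay":0,"az":0},
    {"claw":0,"x":-0.0119,"y":-0.0333,"z":0,"ax":0,"ay":0,"az":0},
    {"claw":0,"x":0,"y":0,"z":0,"ax":0,"ay":0,"az":0},
    {"claw":0,"x":0,"y":0,"z":0,"ax":0,"ay":0,"az":0},
  ],
)

```text
time: 10.05
position: [0.3889, 0.0882, 0.3019]
tool_rot: [0.359, 0.934, -0.0, -0.0]
contact_force: [-0.2, 0.3, -0.1]
gripper_width: 0.002
finger_force: 0.0
```

```bash
python3 - <<'E'
from h import *
a=ctrl.camera('top');b=ctrl.camera('side')
p=np.hstack([cv2.resize(a[180:380,220:420],(400,400)),cv2.resize(b[190:310,290:410],(400,400))])
cv2.imwrite('pics/c5.png',p[:,:,::-1])
E
```

```text
(no output)
```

View pics/c5.png

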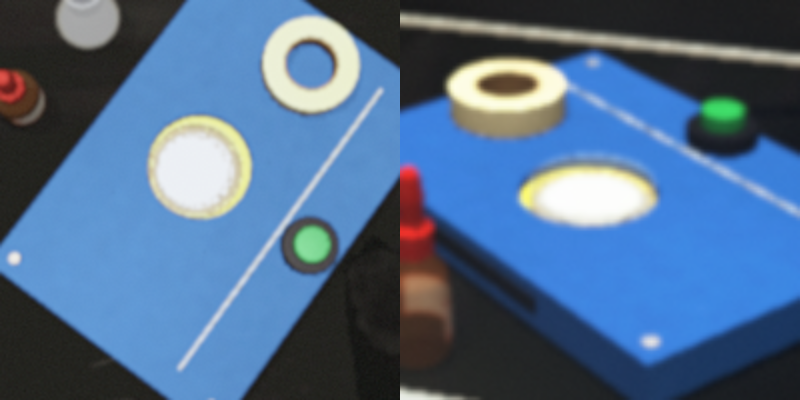

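The dish is flat in the recess, the button is back up, the bystanders haven't moved, and the arm is clear. I'm handing in.

```bash
python3 -c "
from station import ctrl
print(ctrl.finish_job())"
```

```text
the job is handed in; nothing more can be done
None
```

I slid the dish into the recess, where it lies flat, then pressed the lamp button until it bottomed out and let it spring back. The tape roll, dropper bottle and flask did not move; I handed the job in at about 10 s, and no verdict came back.

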